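# Unlock the cleaning pot, park its lid and put the colour cup inside

## Robot

A 6-joint arm with a two-finger parallel gripper is mounted at the origin on the work surface. World frame = base frame: x ahead of the robot, y to its left, z up, the work surface at z = 0. Lengths are in mm, angles in rad, forces in N, time in s.
With the tool pointing down it reaches from about 300 to 950 mm from the base axis. Payload 3.1 kg.
Tool frame: the origin (TCP) lies midway between the tips of the shut fingers; the grasp point (between the pads) lies grip_depth behind it (grip_depth is the distance from the TCP to the grasp point, in mm); z points along the fingers, y is the line along which they close (so a half turn about z gives the same grasp; the last joint's range is limited). The gripper opens to 85 mm and grips with 20 to 120 N. Pads are 22 mm wide; open, the fingers measure 114 mm over their backs; the gripper's body (76 mm by 85 mm) begins 54 mm behind the grasp point. The pads swing forward as they close: fully open they stand 13 mm farther back than shut.
Start: joints at [-1.324, 0.308, 1.634, -0, 1.2, -0.07], TCP at [194.678, -593.913, 231.272] pointing down, gripper open.
Joint ranges: [-3.06, 3.06], [-0.79, 1.96], [0.05, 2.63], [-1.19, 4.34], [0.05, 2.64], [-2.94, 2.94]. Speed limits (rad/s): [2.79, 2.79, 3.14, 3.14, 3.14, 3.14].

## Interface

Orientations are given as a unit quaternion [w, x, y, z].
In Python, from rig import * gives the robot as it stands.
- The arm moves only by the shell command python3 -m jog 'ROWS' [FORCE]. ROWS is JSON, one flat list of numbers, 5 for each row, row after row: the shift along the world's x, y, z scaled (see below), then the turn about the world's z scaled (see below), then the opening, from 0 (shut) to 1 (fully open). In form: [dx, dy, dz, spin, fingers, dx, dy, dz, spin, fingers, ...]. A call has 1 to 12 rows; each row is the pose to reach, as a shift and turn from the pose commanded when the call began; what a row does not reach only later rows make up. The controller multiplies each number of a shift by 0.4 m and each number of a turn by pi/4 rad. A row lasts 1/12 s, in which the tool goes at most 41.7 mm and 7.16 degrees, less where a joint would pass 70% of its speed; a pose out of reach is approached as far as the arm can. A call with a number of a shift or a turn outside -1 to 1 is refused whole. A call with a gripper value outside its range is refused whole. The fingers move at their own pace and stop on an object; FORCE is the grip in N (left out, the last holds). Time passes only in rows, so rows that repeat a pose let the fingers close. It gives the time, the measured TCP pose, the force, the opening and the grip force at its end, in the units of the state.
- state(): the state, without advancing time (a new reading comes with each control period).
- get_image(name): name is "scene" or "top" or "wrist"; returns the picture (384x512x3 uint8, red, green, blue); there is no depth.
- camera_params(name): a dict with "K" (3x3 intrinsics, pixels), "eye" and "attitude" of the camera in the world. Camera axes: x right, y up, looking along -z (the intrinsics and any distortion apply to the point x, -y, -z); pixel columns grow to the right and rows downward; lengths in mm; the calibration is good to about 2 mm. A picture is of the moment at which its call begins: read the wrist's pose just before it. camera_params takes no time and is no camera call; for the wrist camera it gives the pose at the moment of the call.
- finish_job(): hands the job in; it is judged then, once.
The state is a dict: "time_s": time; "joints": joint angles; "qvel": joint speeds; "joint_efforts": joint torques, N m; "tcp_pos": TCP position; "orientation": TCP orientation; "contact_force": force on the tool from outside, world axes, zero at the start; "moment": the same for the moment, N m; "opening": opening from 0.0 (shut) to 1.0 (fully open); "finger_force": force on a finger pad.
Only numpy, scipy, OpenCV 4.12 (cv2) and the standard library are available. Lean on these libraries where they do the work, as an engineer would, in place of code of your own. Each camera call takes 0.05 s, during which the arm holds its last target. There are 200 camera calls.

## Task

Put the small steel colour cup away in the lidded cleaning pot: first slide the pot's lid lock fully open to its end stop and leave it open, then lift the lid off and set it down flat, knob up, wholly on the cork mat, and after that stand the cup upright inside the pot. Do not drop the lid or the cup, and leave the paint jars and the thinner bottle where they stand.

Things in the scene. Friction and masses are not known exactly. Their poses are not given: they have to be found in the camera images.
- pot: Round open steel pot, fixed to the bench: outer dia 122, height 70, inner dia about 114, inner floor 6 above the bench, wall 3. Origin: centre of its underside; z up. Its lid-lock housing (grey block 36 along x by 104 along y, 66 high, centred at pot x = -94, y = +25) stands beside it on its -x side. Stands on the left or on the right of the bench, turned up to 0.5 rad.
- pot_mouth (a point): Centre of the pot's mouth, at rim height, 70 above the pot's origin.
- lock (a joint): Travel of the lid lock, in m: about 0 = locked, 0.05 = fully open at its end stop. It slides along the pot's +y axis (level, tangent to the lid) with about 2 N of friction and stays where it is left. Locked, its steel tongue (16 wide, 6 thick, underside 76 above the bench, reaching to pot x = -55) overlaps the lid's flange; fully open, the tongue stands clear of the lid.
- lock_grip (a point): Centre of the top of the lock's upright black grip (moves with it): a block 16 along pot x, 22 along pot y, top 112 and foot 80 above the bench, at pot x = -96. It can be pinched from above, or pushed along.
- lid: Loose round steel lid, 0.2 kg or so: flange dia 128, 4 thick; below it a locating plug dia 106, 6 deep; on top a black round knob. Origin: centre of the plug's underside, z up through the knob. Flange top 10, knob top 44 above the origin. At the start it sits on the pot, its origin 64 above the bench, with the plug in the mouth (4 of play all round).
- lid_knob (a point): Centre of the top of the lid's knob. Knob: upright cylinder dia 26, 28 high (from 16 to 44 above the lid's origin), on a neck dia 16, 6 high, over the flange.
- mat: Square cork mat, 180 x 180 x 4, fixed on the bench, on the left if the pot is on the right, and the other way round. Origin: centre of its underside; x and y along its edges.
- cup: Small open steel cup, rim dia 40, tapering straight to foot dia 32, 48 high, wall 3, about 60 g, stands upright between two paint jars near the middle of the bench. Origin: centre of its underside; z up. The jars stand about 54 from its centre on its +x and -x sides; its +y and -y sides are free.
- jar_a: closed round paint jar with a black cap, 36 dia x 55 high; bystander. Origin: centre of its underside, z up. Stands close beside the cup.
- jar_b: closed round paint jar with a black cap, 36 dia x 55 high; bystander. Origin: centre of its underside, z up. Stands close beside the cup, on the other side.
- jar_c: closed round paint jar with a black cap, 36 dia x 55 high; bystander. Origin: centre of its underside, z up. Stands close to an edge of the mat.
- thinner: tall closed clear bottle with a white cap, 56 dia x 170 high; bystander. Stands in the middle, farther from the robot than the cup, between pot and mat. Origin: centre of its underside, z up.
Not all that is in view belongs to the job. There is more than one size of the lid; the job needs the middle-sized.

How it is judged (in metres and radians):
On the way, in this order (a step that is already met when the one before it is completed fails the run):
1. the lock is slid to its end stop while the lid is still on the pot (value of joint lock above 0.045 m and horizontal distance between lid and pot below 0.012 m and height (world z) of lid below 0.074 m), for 0.2 s.
2. the lid lies flat, knob up, wholly on the mat, released (x of lid in the frame of mat between -0.03 and 0.03 m and y of lid in the frame of mat between -0.03 and 0.03 m and height (world z) of lid below 0.009 m and angle between lid's own z axis and vertical below 0.08 rad and contact force between the fingers and lid below 0.1 N and linear speed of lid below 0.03 m/s), for 0.2 s.
3. the cup stands upright in the pot, released (horizontal distance between cup and pot below 0.045 m and height (world z) of cup below 0.012 m and angle between cup's own z axis and vertical below 0.15 rad and contact force between the fingers and cup below 0.1 N and linear speed of cup below 0.03 m/s), for 0.2 s.
At the end, for the whole second after the job is handed in: The lock is within 5 mm of its open end stop; the lid lies flat (tilt under 0.08 rad) and knob up on the mat, its centre within 30 mm of the mat's centre along each mat edge direction; the cup stands upright (tilt under 0.15 rad) on the pot's inner floor; both at rest and released (value of joint lock above 0.045 m and x of lid in the frame of mat between -0.03 and 0.03 m and y of lid in the frame of mat between -0.03 and 0.03 m and height (world z) of lid below 0.009 m and angle between lid's own z axis and vertical below 0.08 rad and horizontal distance between cup and pot below 0.045 m and height (world z) of cup below 0.012 m and angle between cup's own z axis and vertical below 0.15 rad and linear speed of each of lid, cup below 0.02 m/s); the robot touches nothing.
It fails at once if the lid is lifted (over 15 mm) before the lock is open (height (world z) of lid above 0.079 m and value of joint lock below 0.04 m).
It fails at once if the lid is dropped or flung: faster than 0.55 m/s with no finger on it (linear speed of lid above 0.55 m/s and contact force between the fingers and lid below 0.05 N).
It fails at once if the cup is dropped or flung: faster than 0.6 m/s with no finger on it (linear speed of cup above 0.6 m/s and contact force between the fingers and cup below 0.05 N).
It fails at once if a paint jar or the thinner bottle is moved more than 20 mm or tipped (distance of any of jar_a, jar_b, jar_c, thinner from where it was at the start of the episode above 0.02 m or angle between any of jar_a, jar_b, jar_c, thinner's own z axis and vertical above 0.35 rad).
It also fails if it takes over 67 s, if anything falls off the work surface, if the arm or the gripper's body presses on something with over 40 N, if the wrist force passes 120 N, or if a joint passes its speed limit or range.

## Working session

There is one attempt and no reset: what is moved stays moved. The work goes in short steps, Python scripts to look and compute and a shell command to move; the robot and the scene stay as the last step left them, time stands still between calls to the robot, and variables do not carry over. Pictures are saved under pics/ and viewed, at most 12 in all, crops included, and the job is handed in when it is done.

```bash
mkdir -p pics; ls
python3 - <<'E'
from rig import *
import cv2
print(state())
for n in ("scene","top"):
    im=get_image(n); cv2.imwrite(f"pics/{n}0.png",im[:,:,::-1]); print(n,camera_params(n))
E
```

```text
pics
{'time_s': 0.0, 'joints': array([-1.32367429e+00,  3.09011551e-01,  1.63523955e+00, -6.25704964e-06,
        1.19972218e+00, -6.97091834e-02]), 'qvel': array([-4.69760252e-05,  1.04305028e-03, -4.92664148e-04, -7.08574953e-04,
       -2.56137229e-03,  4.86506558e-04]), 'joint_efforts': array([ 1.15505878e-03, -4.15250945e+01, -2.76663011e+01, -1.88633148e-04,
        1.02445664e-02, -6.72869334e-07]), 'tcp_pos': array([ 194.47976316, -593.06964859,  230.01778641]), 'orientation': array([-1.18537189e-03,  9.87477587e-01,  1.57754865e-01, -1.08352520e-04]), 'contact_force': array([ 0.23796916,  0.14631616, -0.12723827]), 'moment': array([-0.03681748,  0.02600831,  0.02582643]), 'finger_force': 0.0, 'opening': 0.9994497294622724}
scene {'K': array([[489.08389521,   0.        , 257.83908125],
       [  0.        , 489.08389521, 196.6811246 ],
       [  0.        ,   0.        ,   1.        ]]), 'eye': array([1143.71464921, -113.95291624, 1054.98666794]), 'attitude': array([0.72864335, 0.23268166, 0.18572731, 0.61680101])}
top {'K': array([[349.53615456,   0.        , 254.84539305],
       [  0.        , 349.53615456, 189.47371052],
       [  0.        ,   0.        ,   1.        ]]), 'eye': array([388.52692548,  12.85987163, 922.0767409 ]), 'attitude': array([-0.7049574 , -0.02538684,  0.05816121,  0.70640487])}
```

View pics/scene0.png

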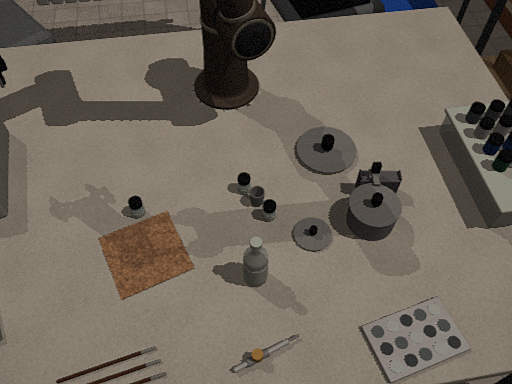

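View pics/top0.png

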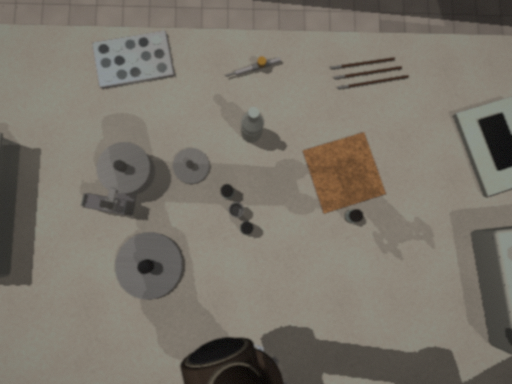

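The scene view shows the pot with its lid at (374,205), the lock at (376,175), the cup at (257,196) between jars at (244,182) and (270,209), the mat at (145,254), jar_c at (136,206) and the bottle at (256,262). The top view shows the same things: pot lid (123,167), lock (108,203), cup (236,210), mat (344,172). Next I'll enlarge the parts that matter.

```bash
cat > h.py <<'E'
import numpy as np, cv2
from scipy.spatial.transform import Rotation as R
from rig import *
def cam(n):
    c=camera_params(n); q=np.array(c["attitude"]); return c["K"],np.array(c["eye"]),R.from_quat([q[1],q[2],q[3],q[0]]).as_matrix()
def ray(n,u,v,c=None):
    K,e,A=c or cam(n); d=A@np.array([(u-K[0,2])/K[0,0],-(v-K[1,2])/K[1,1],-1]); return e,d/np.linalg.norm(d)
def plane(n,u,v,z,c=None):
    e,d=ray(n,u,v,c); return (e+d*(z-e[2])/d[2])
def tri(n1,p1,n2,p2):
    e1,d1=ray(n1,*p1); e2,d2=ray(n2,*p2)
    s=np.linalg.lstsq(np.stack([d1,-d2],1),e2-e1,rcond=None)[0]
    a,b=e1+s[0]*d1,e2+s[1]*d2; return (a+b)/2,np.linalg.norm(a-b)
def proj(n,X,c=None):
    K,e,A=c or cam(n); p=A.T@(np.asarray(X,float)-e); return K[0,0]*p[0]/-p[2]+K[0,2],K[1,1]*p[1]/p[2]+K[1,2]
E
python3 - <<'E'
from h import *
np.set_printoptions(precision=1,suppress=True)
s=cv2.imread("pics/scene0.png"); t=cv2.imread("pics/top0.png")
a=cv2.resize(s[140:250,330:420],None,fx=5,fy=5,interpolation=cv2.INTER_CUBIC)[:550]
b=cv2.resize(t[130:230,70:170],None,fx=3,fy=3,interpolation=cv2.INTER_CUBIC)
c=cv2.resize(t[175:245,210:270],None,fx=3.5,fy=3.5,interpolation=cv2.INTER_CUBIC)
o=np.zeros((600,800,3),np.uint8); o[:550,:450]=a; o[:300,460:760]=b; o[310:310+c.shape[0],460:460+c.shape[1]]=c
cv2.imwrite("pics/crop1.png",np.clip(o*1.6,0,255).astype(np.uint8))
# mat
for n,im,z in(("scene",s,4),("top",t,4)):
    h=cv2.cvtColor(im,cv2.COLOR_BGR2HSV); m=cv2.inRange(h,(3,90,60),(20,255,255))
    cn=max(cv2.findContours(m,0,2)[0],key=cv2.contourArea); w=np.array([plane(n,*p[0],z)[:2] for p in cn],np.float32)
    print(n,cv2.contourArea(cn),cv2.minAreaRect(w))
    m=cv2.inRange(h,(0,0,0),(180,255,45)); k,l,st,ce=cv2.connectedComponentsWithStats(m)
    for i in range(1,k):
        if 25<st[i,4]<2000: print(st[i],ce[i])
E
```

```text
scene 4852.5 ((548.6098022460938, -269.5247802734375), (180.77821350097656, 179.5916290283203), 17.228654861450195)
[ 271    0   99   21 1476] [316.1   8.1]
[372   0  13  13 123] [377.7   6.5]
[457   0  13  24 139] [462.3  10.3]
[475   0  37  56 857] [494.5  22. ]
[492  50  20  45 472] [503.8  69.3]
[  0  56   7  32 115] [ 2.1 70.4]
[498  98  14  30 230] [506.6 116.3]
[466 100  39  30 706] [484.9 113.8]
[483 131  29  41 758] [499.2 150.3]
[313 134  21  19 247] [324.8 143.7]
[355 162  27  26 269] [368.6 174.4]
[397 171   5  10  26] [398.9 175.3]
[238 173  12  13 132] [243.5 178.9]
[381 182  19  11 113] [391.5 185.1]
[255 187   9  10  61] [259.  191.6]
[363 192  20  16 188] [374.1 200.4]
[128 196  14  14 148] [134.7 202.7]
[250 196  13  11  87] [255.5 201.3]
[263 200  13  13 145] [268.9 206.1]
[346 206  44  35 586] [363.1 228. ]
[304 225  13  11  95] [311.  230.7]
[ 78 363  36  13  50] [ 94.7 369.1]
[495 373  17  11  99] [505.6 379.8]
[ 57 374  20   9  34] [ 66.7 378.5]
top 4131.0 ((545.8072509765625, -270.5298767089844), (178.50669860839844, 178.1859130859375), 17.153459548950195)
[ 479  114   33   56 1166] [498.  139.7]
[222 185  11  12  98] [226.9 190.6]
[350 210  12  11 109] [355.6 215.3]
[242 222  10  11  88] [246.5 227.4]
[138 260  17  13 173] [146.3 266.1]
[506 329   6  15  55] [509.1 334.9]
```

View pics/crop1.png

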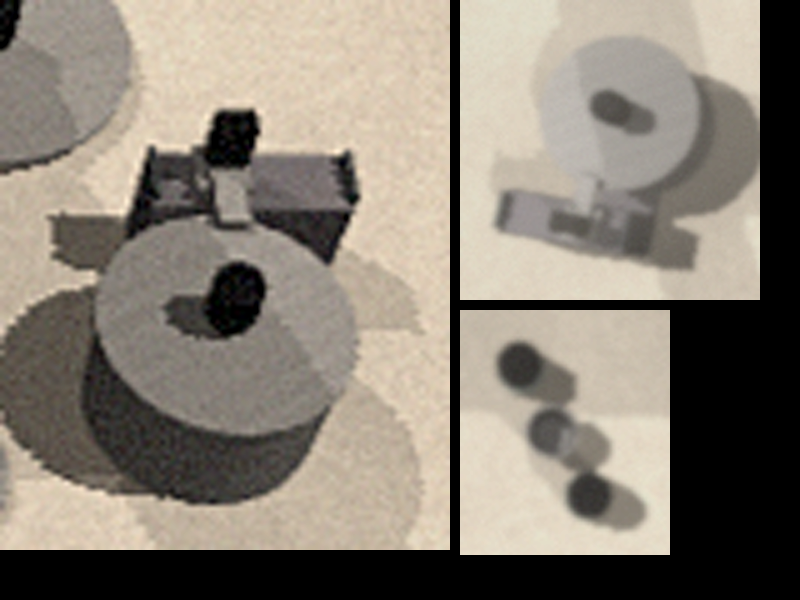

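The crop shows the lid flange centre at about scene (375.3,205.1) and top (123.3,167.3). The grip top is at about scene (376.8,164) and top (108,204). The tongue tip reaches over the flange near the lid's robot-side edge, and the cup rim is at top (236,210).

Run:
```python
from h import *
np.set_printoptions(precision=1,suppress=True)
print("lid",plane("scene",375.3,205.1,74),plane("top",123.3,167.3,74),tri("scene",(375.3,205.1),"top",(123.3,167.3)))
print("grip",plane("scene",376.8,164,112),plane("top",108,204,112))
for p in((130,205),(355,190),(150,148),(352,153)): print("hous scene",p,plane("scene",p[0]/5+330,p[1]/5+140,66))
for p in((508,192),(658,205),(500,228),(652,250)): print("hous top",p,plane("top",(p[0]-460)/3+70,p[1]/3+130,66))
for n,P in(("top",dict(cup=(236,209.9,48),a=(226.9,190.6,50),b=(246.5,227.4,50),c=(355.6,215.3,50),thin=(254,112,170))),("scene",dict(a=(243.5,178.9,48),b=(268.9,206.1,48),c=(134.7,202.7,48),thin=(256,241,170)))):
    for k,p in P.items(): print(n,k,plane(n,*p))
```

```text
lid [548.4 293.7  74. ] [543.2 291.9  74. ] (array([544.5, 295.2,  67.5]), np.float64(2.2806632712588124))
grip [454.6 318.9 112. ] [451.2 310.4 112. ]
hous scene (130, 205) [465.3 271.1  66. ]
hous scene (355, 190) [474.3 387.1  66. ]
hous scene (150, 148) [431.8 291.5  66. ]
hous scene (352, 153) [451.3 393.5  66. ]
hous top (508, 192) [479.  380.4  66. ]
hous top (658, 205) [468.4 261.3  66. ]
hous top (500, 228) [450.  385.2  66. ]
hous top (652, 250) [432.1 264.8  66. ]
top cup [441.   19.4  48. ]
top a [489.3  42.2  50. ]
top b [397.4  -6.7  50. ]
top c [ 426.6 -282.5   50. ]
top thin [651.7 -21.2 170. ]
scene a [400.6  -6.2  48. ]
scene b [493.3  42.8  48. ]
scene c [ 430.6 -282.7   48. ]
scene thin [653.1 -18.4 170. ]
```

```bash
python3 -m jog '[0.5,0.97,0.25,0,1, 0.5,0.97,0.25,0,1, 0.5,0.97,0.25,0,1, 0.5,0.97,0.25,0,1, 0.5,0.97,0.25,0,1, 0.5,0.97,0.25,0,1, 0.5,0.97,0.25,0,1, 0.5,0.97,0.25,0,1, 0.5,0.97,0.25,0,1, 0.5,0.97,0.25,0,1, 0.5,0.97,0.25,0,1, 0.5,0.97,0.25,0,1]'
python3 - <<'E'
from h import *
print(state()["tcp_pos"],cam("wrist"))
E
```

```text
time_s: 1.1
tcp_pos: [397.1, -201.7, 332.8]
orientation: [-0.0, 0.987, 0.161, 0.002]
contact_force: [-0.7, -0.4, 0.4]
opening: 1.004
finger_force: 0.0
[ 397.07258439 -201.67165852  332.80209037] (array([[318.88527248,   0.        , 255.89529996],
       [  0.        , 318.88527248, 191.48617625],
       [  0.        ,   0.        ,   1.        ]]), array([ 467.26691884, -179.40027281,  475.82887749]), array([[ 3.17502012e-01,  9.08378521e-01,  2.72104642e-01],
       [-9.48257596e-01,  3.04169783e-01,  9.10399632e-02],
       [-6.72626700e-05, -2.86930665e-01,  9.57951350e-01]]))
```

```bash
python3 -m jog '[0.03,0.52,0,0,1, 0.03,0.52,0,0,1, 0.03,0.52,0,0,1, 0.03,0.52,0,0,1, 0.03,0.52,0,0,1, 0.03,0.52,0,0,1, 0.03,0.52,0,0,1, 0.03,0.52,0,0,1]'
cat > shot.py <<'E'
import sys; from h import *
import pickle
c=cam("wrist"); im=get_image("wrist")[:,:,::-1]; n=sys.argv[1]
cv2.imwrite(f"pics/{n}.png",im); pickle.dump(c,open(f"pics/{n}.pkl","wb")); print(state()["tcp_pos"],state()["time_s"])
E
python3 shot.py cup1; python3 -m jog '[0.15,0.68,0,-0.58,1, 0.15,0.68,0,-0.58,1, 0.15,0.68,0,-0.58,1, 0.15,0.68,0,-0.58,1, 0.15,0.68,0,-0.58,1, 0.15,0.68,0,-0.58,1, 0.15,0.68,0,-0.58,1, 0.15,0.68,0,-0.58,1, 0.15,0.68,0,-0.58,1, 0.15,0.68,0,-0.58,1]'; python3 shot.py pot1
python3 -c "
import cv2,numpy as np
a,b=cv2.imread('pics/cup1.png'),cv2.imread('pics/pot1.png')
o=np.vstack([a,b]); cv2.imwrite('pics/w1.png',cv2.resize(np.clip(np.hstack([a,b])*1.4,0,255).astype('uint8'),(800,300)))
cv2.imwrite('pics/pot1b.png',np.clip(b*1.5,0,255).astype('uint8'))"
```

```text
time_s: 1.77
tcp_pos: [406.4, 1.6, 330.8]
orientation: [0.0, 0.987, 0.158, -0.0]
contact_force: [0.9, -1.5, 1.0]
opening: 1.003
finger_force: 0.0
[406.52292209   0.97675628 330.89198089] 1.8167
time_s: 2.65
tcp_pos: [467.4, 272.3, 330.5]
orientation: [0.001, 0.998, -0.07, -0.001]
contact_force: [-0.0, -0.7, 0.3]
opening: 1.001
finger_force: 0.0
[467.13737818 271.81466877 330.67148018] 2.7
```

View pics/w1.png

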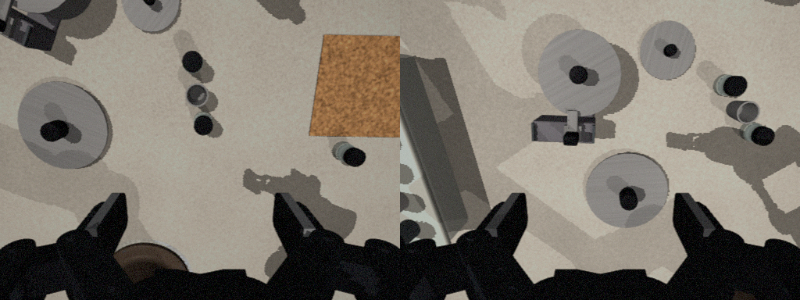

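View pics/pot1b.png

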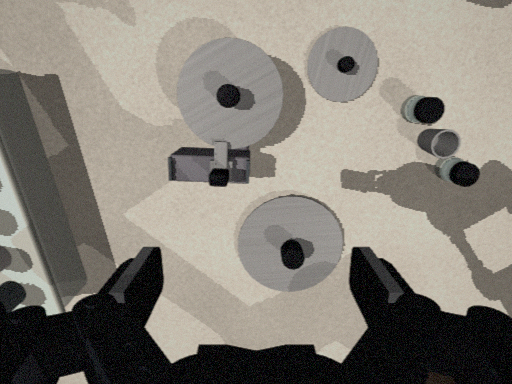

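The left panel shows the cup at cup1 (252,122), midway between the jar caps. The pot1 view shows the lid circle near (230,92) with its knob at (228,96), the grip at (219,177), and the housing spanning x 168–250. The tongue points up over the flange.

Run:
```python
from h import *
import pickle
np.set_printoptions(precision=1,suppress=True)
c=pickle.load(open("pics/pot1.pkl","rb")); im=cv2.imread("pics/pot1.png"); print("eye",c[1])
h=cv2.cvtColor(im,cv2.COLOR_BGR2HSV)
m=cv2.inRange(h[:,:,2],0,26)
k,l,st,ce=cv2.connectedComponentsWithStats(m)
for i in range(1,k):
    if 40<st[i,4]<800 and st[i,1]<200:
        print(st[i],ce[i])
# lid flange outline: 4 extremes read from picture
w=np.array([plane("",u,v,74,c)[:2] for u,v in((177,95),(283,93),(228,37),(232,149))]); print(w)
print("lid",cv2.minEnclosingCircle(w.astype(np.float32)))
for u,v in((219,178),(209.5,178),(228.5,178),(219,171),(219,185)): print("grip",plane("",u,v,112,c))
for u,v in((168,157),(250,149),(169,181),(249,182)): print("house",plane("",u,v,66,c))
print("proj of grip guess",proj("",(453,312,112),c))
print(im[160:192:2,219].mean(1), im[178,200:238:2].mean(1))
c=pickle.load(open("pics/cup1.pkl","rb")); im=cv2.imread("pics/cup1.png"); print("eye",c[1])
cv2.imwrite("pics/cupz.png",cv2.resize(np.clip(im[60:185,215:300]*1.4,0,255).astype('uint8'),None,fx=4,fy=4,interpolation=2))
m=cv2.inRange(im.max(2),0,26); k,l,st,ce=cv2.connectedComponentsWithStats(m)
for i in range(1,k):
    if 40<st[i,4]<800 and st[i,1]<220: print(st[i],ce[i],plane("",*ce[i],53,c))
```

```text
eye [541.4 261.3 473.1]
[338  57  16  15 184] [345.5  63.9]
[217  84  23  23 338] [228.7  95.7]
[414  98  30  25 585] [428.4 109.7]
[228 150  21   7  67] [238.2 153.1]
[449 162  30  25 539] [463.7 173.6]
[209 169  20  17 285] [219.  176.7]
[[553.5 353.9]
 [538.1 228. ]
 [607.4 283. ]
 [480.2 299.2]]
lid ((543.816162109375, 291.1144104003906), 64.1346206665039)
grip [454.5 316.1 112. ]
grip [456.1 327.1 112. ]
grip [453.  305.1 112. ]
grip [462.8 314.7 112. ]
grip [446.2 317.6 112. ]
house [480.3 383.4  66. ]
house [475.7 277.1  66. ]
house [448.7 389.1  66. ]
house [432.5 284.7  66. ]
proj of grip guess (np.float64(222.68328139337777), np.float64(178.78404191787308))
[102.   90.3  84.   87.3  53.7   0.   14.3  14.3  26.   10.7  12.3   5.
   5.3  66.3 126.3 125.7] [75.7 75.3 78.7 77.3 57.3 19.7 19.3 14.7 20.   7.7 18.3  3.3  7.   9.3
 14.  52.7 43.  44.  40. ]
eye [477.4  23.9 473.5]
[184   0  15   7  72] [191.3   2.4] [551.2 127.2  53. ]
[  0  23  10  18 115] [ 3.5 32.2] [450.4 332.3  53. ]
[234  66  25  27 489] [246.1  78.7] [491.2  40.9  53. ]
[249 148  23  25 436] [260.1 159.9] [399.3  -8.1  53. ]
[ 52 154  36  27 722] [ 69.6 166.7] [310.3 232.6  53. ]
[439 189  29  24 505] [453.  200.6] [ 428.7 -281.2   53. ]
```

View pics/cupz.png

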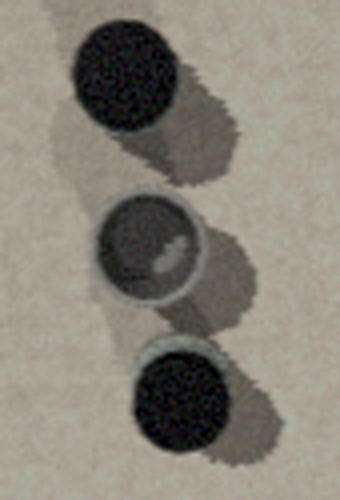

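The crop shows the cup rim centred at about pixel (252,122), which is midway between the caps. I'll pinch the lock grip now.

```bash
python3 -c "
import rig; print([n for n in dir(rig) if n[0]!='_'], getattr(rig,'grip_depth',None))
from h import *; import pickle
c=pickle.load(open('pics/cup1.pkl','rb')); print(plane('',252.2,122,48,c))"
python3 -m jog '[-0.036,0.105,0,-0.08,1, -0.036,0.105,-0.1,-0.08,1, -0.036,0.105,-0.2,-0.08,1, -0.036,0.105,-0.3,-0.08,1, -0.036,0.105,-0.4,-0.08,1, -0.036,0.105,-0.5,-0.08,1, -0.036,0.105,-0.55,-0.08,1, -0.036,0.105,-0.61,-0.08,1, -0.036,0.105,-0.61,-0.08,1]' 30
python3 -m jog '[0,0,0,0,0, 0,0,0,0,0, 0,0,0,0,0, 0,0,0,0,0, 0,0,0,0,0, 0,0,0,0,0, 0,0,0,0,0, 0,0,0,0,0]' 30
```

```text
['PlanningError', 'camera_params', 'finish_job', 'get_image', 'grip_depth', 'state'] 18.700000000000003
[442.91982588  17.27197652  48.        ]
time_s: 3.45
tcp_pos: [448.8, 311.1, 82.5]
orientation: [0.003, 0.995, -0.102, -0.004]
contact_force: [-0.6, -0.9, -0.8]
opening: 1.001
finger_force: 0.0
time_s: 4.12
tcp_pos: [453.6, 317.0, 89.2]
orientation: [-0.001, 0.995, -0.1, 0.001]
contact_force: [-0.1, 0.4, 6.7]
opening: 0.254
finger_force: 31.9
```

```bash
python3 -m jog '[0.005,0.02,0,0,0, 0.01,0.045,0,0,0, 0.015,0.07,0,0,0, 0.02,0.09,0,0,0, 0.023,0.105,0,0,0, 0.025,0.115,0,0,0, 0.025,0.115,0,0,0, 0.025,0.115,0,0,0]' 30
```

```text
time_s: 4.78
tcp_pos: [461.5, 359.9, 89.1]
orientation: [0.003, 0.995, -0.099, -0.001]
contact_force: [-4.1, -8.8, 13.4]
opening: 0.249
finger_force: 32.7
```

```bash
python3 -m jog '[0.004,0.02,0,0,0, 0.004,0.02,0,0,0, 0.004,0.02,0,0,0]'; python3 -m jog '[0.004,0.02,0,0,0, 0.004,0.02,0,0,0, 0.004,0.02,0,0,0]'
```

```text
time_s: 5.03
tcp_pos: [461.4, 360.4, 89.0]
orientation: [0.011, 0.995, -0.098, -0.003]
contact_force: [-6.7, -27.3, 24.7]
opening: 0.249
finger_force: 34.1
time_s: 5.28
tcp_pos: [461.2, 360.7, 88.8]
orientation: [0.019, 0.995, -0.096, -0.006]
contact_force: [-8.5, -43.5, 34.5]
opening: 0.252
finger_force: 36.8
```

```bash
python3 -m jog '[-0.006,-0.03,0,0,0, -0.006,-0.03,0,0,0, -0.006,-0.03,0,0,0.7, -0.006,-0.03,0,0,0.7, -0.006,-0.03,0,0,0.7, -0.006,-0.03,0.03,0,0.7, -0.006,-0.03,0.1,0,0.7, -0.006,-0.03,0.2,0,0.7, -0.006,-0.03,0.3,0,0.7, -0.006,-0.03,0.4,0,1]' 
python3 -m jog '[0,-0.17,0.15,0,1, 0,-0.17,0.15,0,1, 0,-0.17,0.15,0,1, 0,-0.17,0.15,0,1, 0,-0.17,0.15,0,1]'
python3 shot.py pot2; python3 -c "
import cv2,numpy as np
b=cv2.imread('pics/pot2.png')[0:230,100:400]; cv2.imwrite('pics/pot2b.png',cv2.resize(np.clip(b*1.4,0,255).astype('uint8'),None,fx=2.6,fy=2.6,interpolation=2))"
```

```text
time_s: 6.12
tcp_pos: [462.6, 366.5, 249.2]
orientation: [0.0, 0.995, -0.1, -0.0]
contact_force: [0.5, 0.1, -0.2]
opening: 0.824
finger_force: 0.0
time_s: 6.53
tcp_pos: [463.0, 298.6, 307.5]
orientation: [-0.001, 0.995, -0.101, 0.0]
contact_force: [-0.2, 1.0, -1.4]
opening: 1.0
finger_force: 0.0
[462.34566664 298.61930504 306.10507786] 6.5833
```

View pics/pot2b.png

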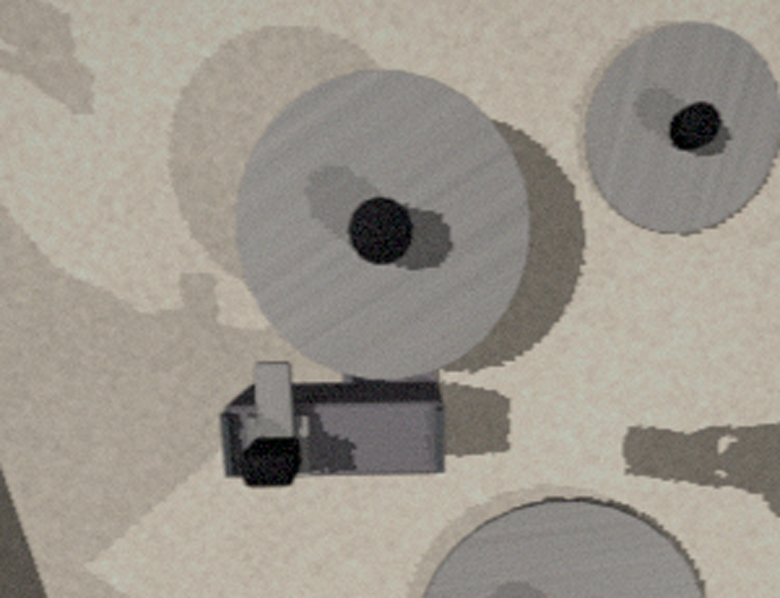

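The picture shows the tongue standing clear of the lid. The grip is at crop (270,462), which is full-frame (204,178). The lid is centred at about (382,225) and its knob at (380,231). I'll compute the lock travel and the knob position.

Run:
```python
from h import *
import pickle
np.set_printoptions(precision=1,suppress=True)
for n in("pot1","pot2"):
    c=pickle.load(open(f"pics/{n}.pkl","rb")); im=cv2.imread(f"pics/{n}.png"); print("eye",c[1])
    m=cv2.inRange(im.max(2),0,26); k,l,st,ce=cv2.connectedComponentsWithStats(m)
    for i in range(1,k):
        if 100<st[i,4]<800 and st[i,1]<200 and st[i,0]<270 and ce[i][0]>180: print(st[i],ce[i],plane("",*ce[i],104,c),plane("",*ce[i],108,c))
w=np.array([plane("",100+u/2.6,v/2.6,74,c)[:2] for u,v in((236,222),(529,220),(385,69),(388,378),(284,325),(480,326),(282,115),(490,120))])
print("lid",cv2.minEnclosingCircle(w.astype(np.float32)),w.mean(0))
```

```text
eye [541.4 261.3 473.1]
[217  84  23  23 338] [228.7  95.7] [543.9 290.4 104. ] [543.9 290.1 108. ]
[209 169  20  17 285] [219.  176.7] [454.1 317.1 104. ] [455.1 316.5 108. ]
eye [536.  282.5 450.2]
[235  76  24  25 383] [246.6  88.6] [543.8 291.1 104. ] [543.7 291.  108. ]
[189 168  27  19 345] [203.5 177. ] [461.3 358.  104. ] [462.2 357.2 108. ]
lid ((543.8952026367188, 291.1561279296875), 63.410648345947266) [546.1 290.1]
```

Run:
```python
from h import *
import pickle
np.set_printoptions(precision=1,suppress=True)
c=pickle.load(open("pics/pot2.pkl","rb"))
P=[plane("",100+u/2.6,v/2.6,66,c)[:2] for u,v in((222,412),(442,404),(225,477),(444,472))]; P=np.array(P)
print(P); d=P[0]-P[1]; d2=P[2]-P[3]; print(np.arctan2(d[0],d[1]),np.arctan2(d2[0],d2[1]),np.linalg.norm(d),np.linalg.norm(d2))
ctr=P.mean(0); print("ctr",ctr)
g=np.mean([plane("",100+u/2.6,v/2.6,112,c)[:2] for u,v in((247,456),(297,456),(250,486),(294,486))],0)
for th in(.1,.13,.17,.2):
    y=np.array([np.sin(th),np.cos(th)]);x=np.array([np.cos(th),-np.sin(th)]); print(th,"grip-ctr",(g-ctr)@x,(g-ctr)@y,"ctr-pot",(ctr-[544,291])@x,(ctr-[544,291])@y,"grip-pot",(g-[544,291])@x,(g-[544,291])@y)
```

```text
[[480.3 382.2]
 [463.3 280.3]
 [449.4 389.1]
 [430.7 285.5]]
0.16485464814989417 0.17787036072372012 103.33486826524066 105.26998903592813
ctr [455.9 334.3]
0.1 grip-ctr 0.14777126314374378 22.083228260897577 ctr-pot -91.9771559701667 34.27957868828041 grip-pot -91.82938470702297 56.36280694917799
0.13 grip-ctr -0.5146927067090514 22.07772402642032 ctr-pot -92.9640024636018 31.505253234243654 grip-pot -93.47869517031084 53.58297726066398
0.17 grip-ctr -1.3971544916141165 22.03948198337881 ctr-pot -94.14951527748104 27.762483830193325 grip-pot -95.54666976909516 49.80196581357214
0.2 grip-ctr -2.0576111055407784 21.98765661246036 ctr-pot -94.93990076240733 24.925929844854902 grip-pot -96.99751186794812 46.91358645731526
```

Measured against the pot, the grip sits about 50 mm along the pot's +y, and the hard stop was felt, so the lock is open. Now the lid knob.

```bash
python3 -m jog '[0.204,-0.019,0,0,1, 0.204,-0.019,-0.1,0,1, 0.204,-0.019,-0.2,0,1, 0.204,-0.019,-0.3,0,1, 0.204,-0.019,-0.4,0,1, 0.204,-0.019,-0.48,0,1, 0.204,-0.019,-0.52,0,1, 0.204,-0.019,-0.555,0,1, 0.204,-0.019,-0.555,0,1]' 40
python3 -m jog '[0,0,0,0,0, 0,0,0,0,0, 0,0,0,0,0, 0,0,0,0,0, 0,0,0,0,0, 0,0,0,0,0, 0,0,0,0,0, 0,0,0,0,0]' 40
```

```text
time_s: 7.33
tcp_pos: [540.5, 289.8, 79.3]
orientation: [0.002, 0.995, -0.1, -0.005]
contact_force: [-0.2, -0.8, -0.3]
opening: 0.999
finger_force: 0.0
time_s: 8.0
tcp_pos: [546.1, 291.3, 87.4]
orientation: [-0.001, 0.995, -0.101, 0.002]
contact_force: [-0.7, 1.3, 5.9]
opening: 0.288
finger_force: 39.5
```

```bash
python3 -m jog '[0,0,0.01,0,0, 0,0,0.03,0,0, 0,0,0.06,0,0, 0,0,0.1,0,0, 0,0,0.15,0,0, 0,0,0.2,0,0, 0,0,0.25,0,0, 0,0,0.3,0,0, 0,0,0.3,0,0]' 40; python3 shot.py lid1;  python3 -c "
import cv2,numpy as np
from rig import get_image
a=cv2.imread('pics/lid1.png'); b=get_image('scene')[:,:,::-1]; cv2.imwrite('pics/lid1b.png',cv2.resize(np.clip(np.hstack([a,b])*1.4,0,255).astype('uint8'),(800,300)))"
```

```text
time_s: 8.75
tcp_pos: [547.4, 291.6, 211.0]
orientation: [-0.002, 0.995, -0.101, 0.004]
contact_force: [1.4, 0.7, -0.7]
opening: 0.289
finger_force: 40.0
[546.44126016 291.09656856 208.57774121] 8.8
```

View pics/lid1b.png

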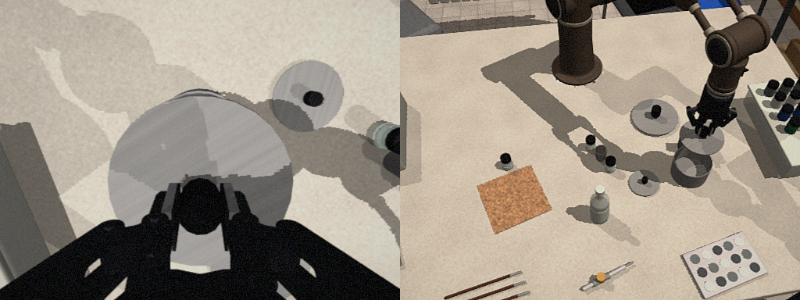

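The view shows the lid held level by its knob, clear of the pot, with the path to the mat (scene panel (514,199)) open. I'll carry it over at height.

```bash
python3 -m jog '[0,-0.03,0.07,0,0, 0,-0.1,0.1,0,0, 0,-0.2,0.1,0,0, 0,-0.3,0.1,0,0, 0,-0.4,0.1,0,0, 0,-0.5,0.1,0,0, 0,-0.6,0.1,0,0, 0,-0.7,0.1,0,0, 0,-0.78,0.1,0,0, 0,-0.86,0.1,0,0, 0,-0.94,0.1,0,0, 0,-1,0.1,0,0]' 40
python3 -m jog '[0,-0.1,0,0,0, 0,-0.2,0,0,0, 0,-0.28,0,0,0, 0,-0.35,0,0,0, 0,-0.4,0,0,0, 0,-0.4,0,0,0, 0,-0.4,0,0,0, 0,-0.4,0,0,0]' 40; python3 shot.py lid2
```

```text
time_s: 9.85
tcp_pos: [542.8, -111.9, 242.9]
orientation: [0.0, 0.995, -0.101, -0.002]
contact_force: [0.9, 1.0, -1.4]
opening: 0.281
finger_force: 39.9
time_s: 10.52
tcp_pos: [543.5, -268.4, 243.3]
orientation: [-0.001, 0.995, -0.101, -0.002]
contact_force: [0.6, -0.5, -2.2]
opening: 0.287
finger_force: 40.0
[ 543.84892267 -268.14002237  243.75130461] 10.5667
```

```bash
python3 -m jog '[0.008,-0.005,-0.05,0,0, 0.008,-0.005,-0.13,0,0, 0.008,-0.005,-0.21,0,0, 0.008,-0.005,-0.29,0,0, 0.008,-0.005,-0.37,0,0, 0.008,-0.005,-0.43,0,0, 0.008,-0.005,-0.47,0,0, 0.008,-0.005,-0.5,0,0, 0.008,-0.005,-0.51,0,0, 0.008,-0.005,-0.51,0,0]' 40
python3 -m jog '[0,0,-0.01,0,0, 0,0,-0.02,0,0, 0,0,-0.025,0,0, 0,0,-0.025,0,0]' 40
```

```text
time_s: 11.4
tcp_pos: [547.4, -270.3, 40.3]
orientation: [-0.0, 0.995, -0.1, -0.001]
contact_force: [-0.0, 0.3, -2.3]
opening: 0.284
finger_force: 40.1
time_s: 11.73
tcp_pos: [548.0, -271.6, 31.6]
orientation: [0.0, 0.995, -0.101, 0.0]
contact_force: [0.5, -0.1, -2.7]
opening: 0.288
finger_force: 40.1
```

```bash
python3 -m jog '[0,0,-0.007,0,0, 0,0,-0.007,0,0, 0,0,-0.007,0,0]' 40;python3 -m jog '[0,0,-0.005,0,0, 0,0,-0.005,0,0, 0,0,-0.005,0,0]' 40
```

```text
time_s: 11.98
tcp_pos: [547.8, -271.6, 28.5]
orientation: [0.0, 0.995, -0.101, -0.0]
contact_force: [0.2, -0.1, -2.0]
opening: 0.283
finger_force: 40.1
time_s: 12.23
tcp_pos: [548.2, -271.9, 27.4]
orientation: [0.0, 0.995, -0.101, 0.0]
contact_force: [-2.2, 0.1, 4.3]
opening: 0.289
finger_force: 40.6
```

```bash
python3 -m jog '[0,0,0,0,0.4, 0,0,0,0,0.5, 0,0,0,0,1, 0,0,0,0,1, 0,0,0,0,1, 0,0,0.02,0,1, 0,0,0.08,0,1, 0,0,0.16,0,1, 0,0,0.25,0,1, 0,0,0.35,0,1, 0,0,0.45,0,1, 0,0,0.45,0,1]'
python3 -m jog '[-0.2,0.2,0.1,0.2,1, -0.2,0.2,0.1,0.3,1, -0.2,0.2,0.1,0.3,1, -0.2,0.2,0.1,0.3,1]'
python3 shot.py mat1
python3 - <<'E'
from h import *; import pickle
c=pickle.load(open("pics/mat1.pkl","rb")); im=cv2.imread("pics/mat1.png"); t=get_image("top")[:,:,::-1]
cv2.imwrite("pics/mat1b.png",cv2.resize(np.clip(np.hstack([im,t])*1.4,0,255).astype('uint8'),(800,300)))
h=cv2.cvtColor(im,cv2.COLOR_BGR2HSV); m=cv2.inRange(h,(3,90,50),(20,255,255)); cn=max(cv2.findContours(m,0,2)[0],key=cv2.contourArea)
print(cv2.minAreaRect(np.array([plane("",*p[0],4,c)[:2] for p in cn],np.float32)))
m=cv2.inRange(im.max(2),0,26); k,l,st,ce=cv2.connectedComponentsWithStats(m)
for i in range(1,k):
    if 60<st[i,4]<900: print(st[i],plane("",*ce[i],45,c))
E
```

```text
time_s: 13.23
tcp_pos: [553.5, -274.7, 217.7]
orientation: [0.004, 0.995, -0.101, 0.009]
contact_force: [1.9, -0.7, 0.7]
opening: 1.0
finger_force: 0.0
time_s: 13.57
tcp_pos: [464.5, -187.9, 248.2]
orientation: [-0.001, 1.0, 0.018, -0.0]
contact_force: [-0.7, 0.6, -0.4]
opening: 0.999
finger_force: 0.0
[ 466.76820235 -190.00150621  247.98452753] 13.6167
((547.7152709960938, -272.664306640625), (179.41542053222656, 179.13272094726562), 17.256155014038086)
[325  78  28  25 531] [ 546.5223634  -271.07727257   45.        ]
[ 23 118  39  31 884] [491.58031513  42.23734842  45.        ]
[326 185  30  30 693] [ 427.73764461 -286.69355089   45.        ]
[ 82 201  33  30 715] [398.00801584  -7.60328167  45.        ]
```

View pics/mat1b.png

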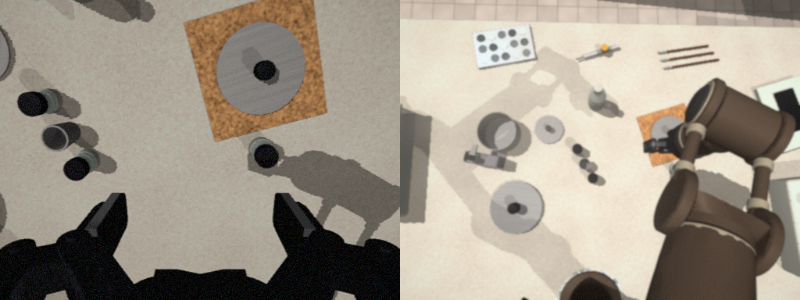

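The picture shows the lid flat and knob up, centred on the mat (wrist (264,70) in the panel), with jar_c still in place. Next is the cup.

```bash
python3 -m jog '[-0.06,0.1,0,0.15,1, -0.06,0.2,0,0.3,1, -0.06,0.3,0,0.4,1, -0.06,0.4,0,0.5,1, -0.06,0.48,0,0.578,1, -0.06,0.519,0,0.578,1, -0.06,0.519,0,0.578,1, -0.06,0.519,0,0.578,1, -0.06,0.519,0,0.578,1]'; python3 shot.py cup2
python3 - <<'E'
from h import *; import pickle
c=pickle.load(open("pics/cup2.pkl","rb")); im=cv2.imread("pics/cup2.png")
m=cv2.inRange(im.max(2),0,26); k,l,st,ce=cv2.connectedComponentsWithStats(m)
for i in range(1,k):
    if 60<st[i,4]<1500: print(st[i],ce[i],plane("",*ce[i],50,c))
q=proj("",(443,17.5,48),c); print(q); u,v=int(q[0]),int(q[1])
cv2.imwrite("pics/cup2b.png",cv2.resize(np.clip(im[v-75:v+75,u-75:u+75]*1.4,0,255).astype('uint8'),None,fx=4,fy=4,interpolation=2)); print(u-75,v-75, state()["orientation"])
E
```

```text
time_s: 14.42
tcp_pos: [444.6, 15.2, 246.3]
orientation: [0.0, 0.97, 0.241, -0.0]
contact_force: [0.8, -0.1, -0.2]
opening: 1.003
finger_force: 0.0
[444.50523672  14.95745691 246.35423637] 14.4667
[192   0  21  17 248] [202.89919355   7.39516129] [556.71581903 129.88592571  50.        ]
[239 100  30  32 740] [253.40810811 115.30945946] [491.18870733  41.33014943  50.        ]
[   0  164   47   34 1225] [ 22.06938776 179.91428571] [310.90452136 233.56365847  50.        ]
[493 188  19  25 340] [503.72352941 198.92647059] [ 541.86901475 -248.89325328   50.        ]
[240 195  29  30 654] [253.87614679 209.76605505] [399.36325941  -7.72463401  50.        ]
[448 275  33  28 672] [463.62797619 288.58035714] [ 428.93045366 -282.81187804   50.        ]
(np.float64(252.12438943094077), np.float64(165.73796627608886))
177 90 [ 3.00175633e-04  9.70536678e-01  2.40953233e-01 -7.37394485e-05]
```

View pics/cup2b.png

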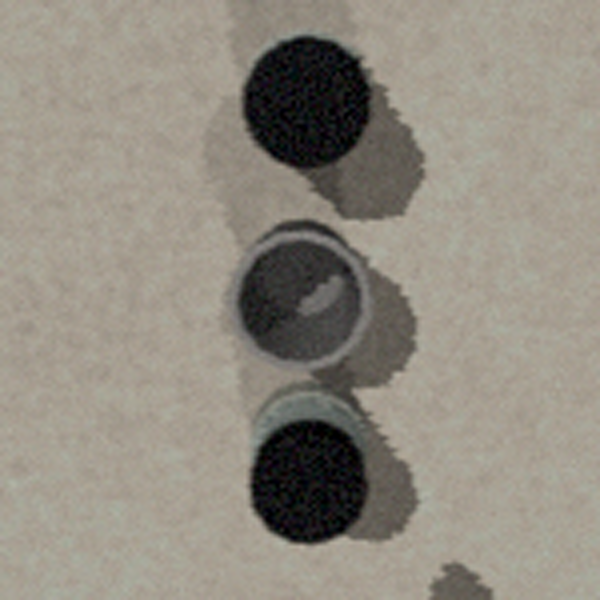

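The rim centre is at crop (303,299), full-frame (252.7,164.8), within 1 px of the prediction, and the jars line up across the closing line. I'll descend and grip.

```bash
python3 -m jog '[-0.003,0.006,-0.08,0,1, -0.003,0.006,-0.16,0,1, -0.003,0.006,-0.24,0,1, -0.003,0.006,-0.32,0,1, -0.003,0.006,-0.4,0,1, -0.003,0.006,-0.46,0,1, -0.003,0.006,-0.51,0,1, -0.003,0.006,-0.55,0,1, -0.003,0.006,-0.57,0,1, -0.003,0.006,-0.575,0,1, -0.003,0.006,-0.575,0,1]' 25
python3 -m jog '[0,0,0,0,0.6, 0,0,0,0,0.5, 0,0,0,0,0.4, 0,0,0,0,0, 0,0,0,0,0, 0,0,0,0,0, 0,0,0,0,0, 0,0,0,0,0]' 25
```

```text
time_s: 15.38
tcp_pos: [442.8, 17.7, 16.2]
orientation: [-0.0, 0.971, 0.241, -0.0]
contact_force: [0.5, 0.3, 0.0]
opening: 0.992
finger_force: 0.0
time_s: 16.05
tcp_pos: [443.7, 18.7, 17.5]
orientation: [0.0, 0.97, 0.242, 0.001]
contact_force: [-0.9, 1.4, 5.9]
opening: 0.453
finger_force: 24.6
```

```bash
python3 -m jog '[0,0,0.01,0,0, 0,0,0.04,0,0, 0,0,0.1,0,0, 0,0,0.18,0,0, 0,0,0.26,0,0, 0,0,0.34,0,0, 0,0,0.4,0,0, 0,0,0.42,0,0, 0,0,0.42,0,0]' 25
python3 -m jog '[0.03,0.08,0,0,0, 0.06,0.16,0,0,0, 0.09,0.24,0,0,0, 0.12,0.32,0,0,0, 0.15,0.4,0,0,0, 0.18,0.48,0,0,0, 0.21,0.56,0,0,0, 0.24,0.63,0,0,0, 0.25,0.68,0,0,0, 0.25,0.68,0,0,0, 0.25,0.68,0,0,0, 0.25,0.68,0,0,0]' 25; python3 shot.py cup3; python3 -c "
import cv2,numpy as np
from rig import get_image
a=cv2.imread('pics/cup3.png'); b=get_image('scene')[:,:,::-1]; cv2.imwrite('pics/cup3b.png',cv2.resize(np.clip(np.hstack([a,b])*1.4,0,255).astype('uint8'),(800,300)))"
```

```text
time_s: 16.8
tcp_pos: [444.6, 18.4, 186.9]
orientation: [0.001, 0.97, 0.242, 0.003]
contact_force: [0.1, -0.1, -0.5]
opening: 0.455
finger_force: 25.3
time_s: 17.8
tcp_pos: [540.9, 289.3, 181.8]
orientation: [0.001, 0.97, 0.242, -0.002]
contact_force: [0.5, -0.1, -0.7]
opening: 0.45
finger_force: 25.4
[541.29783121 289.05370348 182.4577314 ] 17.85
```

View pics/cup3b.png

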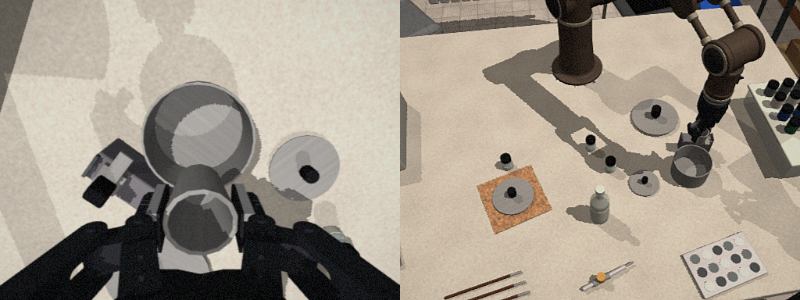

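The cup is held upright over the open pot, the lock still stands open, and the lid is on the mat. I'll lower the cup.

```bash
python3 -m jog '[0.007,0.005,-0.02,0,0, 0.007,0.005,-0.08,0,0, 0.007,0.005,-0.15,0,0, 0.007,0.005,-0.21,0,0, 0.007,0.005,-0.27,0,0, 0.007,0.005,-0.32,0,0, 0.007,0.005,-0.35,0,0, 0.007,0.005,-0.37,0,0, 0.007,0.005,-0.375,0,0, 0.007,0.005,-0.375,0,0]' 25
python3 -m jog '[0,0,-0.01,0,0, 0,0,-0.015,0,0, 0,0,-0.015,0,0]' 25;python3 -m jog '[0,0,-0.004,0,0, 0,0,-0.008,0,0, 0,0,-0.008,0,0]' 25
```

```text
time_s: 18.73
tcp_pos: [545.7, 292.3, 34.4]
orientation: [0.0, 0.97, 0.241, -0.0]
contact_force: [-0.4, 0.3, -0.2]
opening: 0.451
finger_force: 25.4
time_s: 18.98
tcp_pos: [545.9, 292.7, 29.1]
orientation: [-0.0, 0.97, 0.242, 0.001]
contact_force: [-0.4, 0.6, -0.5]
opening: 0.452
finger_force: 25.4
time_s: 19.23
tcp_pos: [545.4, 292.5, 25.2]
orientation: [-0.0, 0.97, 0.242, -0.0]
contact_force: [-0.4, -0.2, -0.2]
opening: 0.449
finger_force: 25.4
```

```bash
python3 -m jog '[0,0,-0.004,0,0, 0,0,-0.006,0,0, 0,0,-0.006,0,0]' 25
```

```text
time_s: 19.48
tcp_pos: [546.1, 292.9, 23.7]
orientation: [-0.0, 0.97, 0.242, 0.001]
contact_force: [-0.9, -1.0, 3.5]
opening: 0.452
finger_force: 25.6
```

Contact with the pot floor, so I'll open gently and retreat.

```bash
python3 -m jog '[0,0,0,0,0.5, 0,0,0,0,0.6, 0,0,0,0,0.65, 0,0,0,0,0.65, 0,0,0.02,0,0.65, 0,0,0.06,0,0.65, 0,0,0.12,0,0.65, 0,0,0.2,0,0.65, 0,0,0.28,0,0.65, 0,0,0.36,0,0.65, 0,0,0.45,0,0.65, 0,0,0.52,0,0.8]'
python3 -m jog '[-0.12,-0.05,0.15,0,1, -0.12,-0.05,0.15,0,1, -0.12,-0.05,0.15,0,1, -0.12,-0.05,0.15,0,1, -0.12,-0.05,0.15,0,1]'; python3 shot.py end; python3 -c "
import cv2,numpy as np
from rig import get_image
a=cv2.imread('pics/end.png'); b=get_image('scene')[:,:,::-1]; cv2.imwrite('pics/endb.png',cv2.resize(np.clip(np.hstack([a,b])*1.4,0,255).astype('uint8'),(800,300)))"
```

```text
time_s: 20.48
tcp_pos: [546.1, 292.7, 234.5]
orientation: [-0.0, 0.97, 0.242, 0.002]
contact_force: [0.1, 0.4, 0.4]
opening: 0.78
finger_force: 0.0
time_s: 20.9
tcp_pos: [497.4, 272.5, 291.0]
orientation: [-0.0, 0.97, 0.242, 0.0]
contact_force: [0.2, 0.0, -0.1]
opening: 1.001
finger_force: 0.0
[497.15627555 272.26619671 289.77011484] 20.95
```

View pics/endb.png

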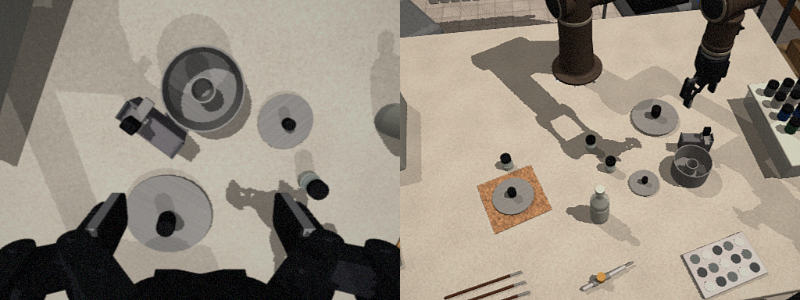

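The cup stands upright near the middle of the pot (wrist panel (203,90)), the lock is open, and the lid is on the mat (scene panel (513,193)). The jars and bottle look undisturbed.

```bash
python3 -c "from rig import *; print(finish_job())"
```

```text
the job is handed in; nothing more can be done
None
```

I slid the lock to its end stop, set the lid flat, knob up, on the mat and stood the cup upright in the pot, then handed the job in at about 21 s; the jars and bottle looked undisturbed, and no verdict came back.

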